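# Find full lift on the bench centres and mark it

### The job

A camshaft sits between the centres of the checking stand, with the sprung plunger of the dial gauge resting on its lobe. Turn the shaft by its crank handle, watching the plunger, and stop it at full lift, where the plunger stands highest. Only then press the hinged marking flap down until it lies level and let it spring back up, leaving the shaft at full lift and the loose things around the stand undisturbed.

Things in the scene. Friction and masses are not known exactly. Their poses are not given: they have to be found in the camera images.
- stand: Checking stand fixed to the bench: grey base 160 x 330 x 20 mm, two 150 mm stocks, a level shaft along its y, axis 120 mm up. Origin on the bench under the shaft axis and the dial gauge; x square to the shaft, away from the robot; y from crank to tail end; z up. The face-up dial, 120 mm across, top at 218 mm, has its column at x = 66 mm. Crank arm at y = -137 to -119 mm, head stock from -115 mm.
- crank_axis (a point): Fixed point on the shaft axis at the place along it where the handle is gripped (stand x = 0, y = -190 mm, z = 120 mm). The handle's grip point goes round this point in a circle of 50 mm radius in the stand's x-z plane.
- handle_grip (a point): Middle of the crank handle: a black round grip 18 mm in diameter, 85 mm long, lying parallel to the shaft (stand y from -224 to -139 mm), free to spin on its own pin. It can be pinched from above, across the shaft, and carried all the way round with the tool still pointing down; grip with about 18 N, as it can slip a little in the pads.
- shaft (a joint): Turning of the shaft, rad: 0 with the crank handle straight above the axis, positive when the top of the crank goes towards the stand's +x. Turns freely more than a full turn both ways, stays where it is left (friction about 0.1 N m) and starts with the handle in the upper half. Where full lift lies relative to the crank is unknown and differs every time.
- plunger (a joint): Height of the sprung plunger, m: 0 with the lobe's low side up, about 0.014 at full lift. The lobe is a round eccentric of 7 mm throw, so the height goes as 0.007 x (1 + cos(angle from full lift)), once up and down per turn of the shaft. The spring presses with about 2 N.
- needle (a joint): The dial gauge's needle, 50 mm long, on the face-up dial: 300 rad per m of plunger height, clockwise seen from above. 0 at no lift (needle 2.1 rad anticlockwise of the stand's +x), 4.2 at full lift, where its tip lies on the one bold mark (2.1 rad clockwise of the stand's +x).
- flap_press (a point): Place to press on the marking flap: on the top face, in the middle of its width, 105 mm from the hinge and 24 mm from the free edge. The flap is a bare aluminium plate 125 x 66 x 8 mm over the plain collar of the shaft, hinged at its +x edge, its free edge towards the stand's -x, sprung up at a slope.
- flap_hinge (a point): Fixed point on the flap's hinge axis, which is parallel to the stand's y (stand x = 66, y = 110, z = 169 mm). The hinge axis runs in the middle of the plate's thickness, so the top face is at z = 173 mm when it lies level.
- flap (a joint): Flap angle, rad: 0 sprung fully up (sloping 0.45 rad, free edge high), 0.45 lying level, where it meets a firm stop. About 5 N at the press point starts it and about 9 N brings it level; it springs back when released.
- oil_bottle: Bystander: upright can 68 mm in diameter, 190 mm tall; origin at the centre of its foot.
- wrench: Bystander: 200 mm wrench lying flat on the far side; origin at the middle of its underside, x along it.
- parts_bin: Bystander: empty green open bin 130 x 200 x 80 mm; origin at the centre of its underside.

How it is judged:
On the way, in this order (a step that is already met when the one before it is completed fails the run):
1. the shaft is stopped at full lift (plunger above 13.3 mm) (value of joint plunger above 0.0133 m and velocity of joint shaft between -0.15 and 0.15 rad/s), for 0.3 s.
2. the flap is pressed level (within 0.04 rad) with the shaft at full lift (value of joint flap above 0.41 rad and value of joint plunger above 0.0133 m), for 0.1 s.
At the end, for the whole second after the job is handed in: The shaft rests at full lift (plunger above 13.3 mm of its 14), the flap has sprung back up (within 0.08 rad) and the can, the wrench and the bin are within 30 mm of where they stood (value of joint plunger above 0.0133 m and value of joint flap below 0.08 rad and velocity of joint shaft between -0.05 and 0.05 rad/s and distance of each of oil_bottle, wrench, parts_bin from where it was at the start of the episode below 0.03 m); the robot touches nothing.
It fails at once if the flap pressed down level (past 0.38 rad) while the shaft is away from full lift (plunger below 12.8 mm) (value of joint flap above 0.38 rad and value of joint plunger below 0.0128 m).
It fails at once if a bystander knocked away (more than 30 mm) (distance of any of oil_bottle, wrench, parts_bin from where it was at the start of the episode above 0.03 m).
It also fails if it takes over 54 s, if anything falls off the work surface, if the arm or the gripper's body presses on something with over 40 N, if the wrist force passes 120 N, or if a joint passes its speed limit or range.

### The arm

A 6-joint arm with a two-finger parallel gripper is mounted at the origin on the work surface. World frame = base frame: x ahead of the robot, y to its left, z up, the work surface at z = 0. Lengths are in m, angles in rad, forces in N, time in s.
With the tool pointing down it reaches from about 0.375 to 0.975 m from the base axis. Payload 3.8 kg.
Tool frame: the origin (TCP) lies midway between the tips of the shut fingers; the grasp point (between the pads) lies 19 mm behind it; z points along the fingers, y is the line along which they close (so a half turn about z gives the same grasp; the last joint's range is limited). The gripper opens to 85 mm and grips with 20 to 120 N. Pads are 22 mm wide; open, the fingers measure 114 mm over their backs; the gripper's body (76 mm by 85 mm) begins 54 mm behind the grasp point. The pads swing forward as they close: fully open they stand 13 mm farther back than shut.
Start: joints at [1.134, 0.264, 1.604, -0, 1.274, -0.037], TCP at [0.263, 0.622, 0.231] pointing down, gripper open.
Joint ranges: [-2.63, 2.63], [-0.94, 2.18], [0.31, 2.57], [-1.31, 4.45], [0, 2.66], [-2.55, 2.55]. Speed limits (rad/s): [2.57, 2.57, 3.14, 3.14, 3.14, 3.14].

### API

Orientations are given as a rotation vector (axis times angle).
In Python, from workcell import bot, cams gives the robot as it stands.
- The arm moves only by the tool play_rows, never from a script. Its argument "rows" is a list of rows, each a list of 2 entries, a list of its own where there are three numbers: the shift along the tool's x, y, z scaled (see below), then the turn, a rotation vector about the tool's x, y, z scaled (see below). A call has 1 to 20 rows; each row is the pose to reach, as a shift and turn from the pose commanded when the call began, along the tool's axes at that moment; what a row does not reach only later rows make up. The controller multiplies each number of a shift by 250 mm and each number of a turn by 45 degrees. A row lasts 1/12 s, in which the tool goes at most 41.7 mm and 7.16 degrees, less where a joint would pass 70% of its speed; a pose out of reach is approached as far as the arm can. A call with a number of a shift or a turn outside -1 to 1 is refused whole. A call with a gripper value outside its range is refused whole. "claw" is the opening, from -1 (shut) to 1 (fully open), set as the call begins (left out, the last holds). The fingers move at their own pace and stop on an object; "newtons" is the grip in N (left out, the last holds). Time passes only in rows, so rows that repeat a pose let the fingers close. It gives the time, the measured TCP pose, the force, the opening and the grip force at its end, in the units of the state.
- bot.read_state(): the state, without advancing time (a new reading comes with each control period).
- cams.read_camera(name): name is "scene" or "top" or "wrist"; returns a dict with "image" (400x640x3 uint8, red, green, blue), "K" (3x3 intrinsics, pixels), "T" (4x4, takes a point from camera to world coordinates); the wrist camera has in their place "mount" (4x4, takes a point from camera to tool coordinates, whose origin is the TCP and whose axes are the flange's). Camera axes: x right, y down, z forward; pixel columns grow to the right and rows downward; lengths in m; the calibration is good to about 2 mm. A picture is of the moment at which its call begins: read the wrist's pose just before it. There is no depth.
- bot.finish_job(): hands the job in; it is judged then, once.
The state is a dict: "time": time; "q": joint angles; "joint_vel": joint speeds; "joint_torque": joint torques, N m; "tool_pos": TCP position; "tcp_rot": TCP orientation; "wrist_force": force on the tool from outside, world axes, zero at the start; "torque": the same for the moment, N m; "width": opening from 0.0 (shut) to 1.0 (fully open); "grip_force": force on a finger pad.
Only numpy, scipy, OpenCV 4.12 (cv2) and the standard library are available. Lean on these libraries where they do the work, as an engineer would, in place of code of your own. Each camera call takes 0.05 s, during which the arm holds its last target. There are 200 camera calls.

## Working session

There is one attempt and no reset: what is moved stays moved. The work goes in short steps, Python scripts to look and compute and a tool call to move; the robot and the scene stay as the last step left them, time stands still between calls to the robot, and variables do not carry over. Pictures are saved under pics/ and viewed, at most 10 in all, crops included, and the job is handed in when it is done.

Besides the shell and the picture viewer there is one more tool, called after "Emit:" in YAML: its name, and indented under it one key for each argument. play_rows: Moves the arm, as the interface text tells. Its arguments: {"type":"object","properties":{"rows":{"type":"array","items":{"type":"array"}},"claw":{"type":"number"},"newtons":{"type":"number"}},"required":["rows"]}

```bash
mkdir -p pics; ls; python3 - <<'E'
from workcell import bot,cams
import cv2,numpy as np
np.set_printoptions(precision=4,suppress=True)
s=bot.read_state();print(s)
for n in ("scene","top"):
    c=cams.read_camera(n);print(n,c["K"],c["T"]);cv2.imwrite(f"pics/{n}0.png",c["image"][:,:,::-1])
c=cams.read_camera("wrist");print(c["K"],c["mount"])
E
```

```text
pics
{'time': 0.0, 'q': array([ 1.1341,  0.2647,  1.6054, -0.    ,  1.2737, -0.0369]), 'joint_vel': array([ 0.0002, -0.0017,  0.0004,  0.0016, -0.0006,  0.001 ]), 'joint_torque': array([  0.0023, -51.5104, -36.7314,  -0.0001,   0.013 ,  -0.    ]), 'tool_pos': array([0.2624, 0.6211, 0.23  ]), 'tcp_rot': array([-0.6236, -3.0785,  0.0034]), 'wrist_force': array([-0.4154,  0.2442, -0.4582]), 'torque': array([0.0113, 0.0099, 0.0039]), 'grip_force': 0.0, 'width': 1.003183380811358}
scene [[512.9782   0.     321.7057]
 [  0.     512.9782 204.0203]
 [  0.       0.       1.    ]] [[ 0.1236  0.8543 -0.5048  1.618 ]
 [ 0.9922 -0.0987  0.0759 -0.1556]
 [ 0.015  -0.5103 -0.8599  1.886 ]
 [ 0.      0.      0.      1.    ]]
top [[419.1323   0.     319.0729]
 [  0.     419.1323 201.6434]
 [  0.       0.       1.    ]] [[-0.0039 -0.9928  0.1196  0.4304]
 [-1.      0.0046  0.0055  0.0085]
 [-0.006  -0.1196 -0.9928  1.3949]
 [ 0.      0.      0.      1.    ]]
[[318.6073   0.     321.5744]
 [  0.     318.6073 198.226 ]
 [  0.       0.       1.    ]] [[-0.0009 -0.9544 -0.2987  0.0762]
 [ 1.     -0.0011  0.0003 -0.0014]
 [-0.0006 -0.2987  0.9544 -0.1427]
 [ 0.      0.      0.      1.    ]]
```

View pics/scene0.png

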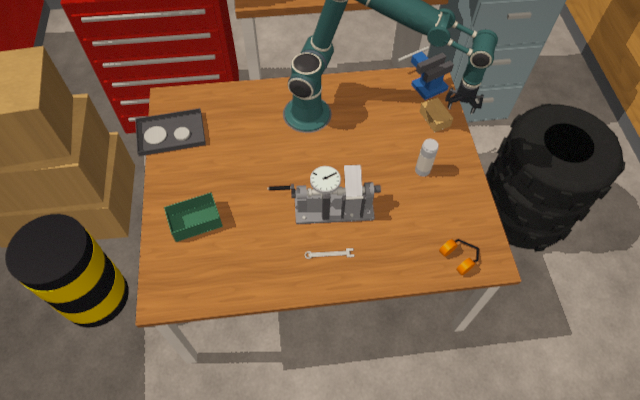

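View pics/top0.png

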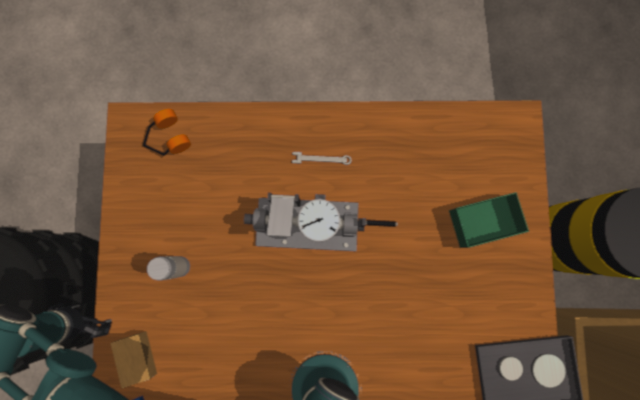

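The top view shows the dial at about (320,220), the flap at (281,215) and the handle running from (363,222) to (397,224). In the scene view the dial is at (325,179) and the handle runs from (269,188) to (295,188). The bin is at top (488,220), the can at (165,267) and the wrench at (322,158).

```bash
cat > h.py <<'E'
from workcell import bot,cams
import cv2,numpy as np
from scipy.spatial.transform import Rotation as R
np.set_printoptions(precision=4,suppress=True)
def ray(c,px):
    d=c["T"][:3,:3]@np.linalg.solve(c["K"],[px[0],px[1],1.]);return c["T"][:3,3],d/np.linalg.norm(d)
def onz(c,px,z):
    o,d=ray(c,px);return o+d*(z-o[2])/d[2]
def tri(c1,p1,c2,p2):
    o1,d1=ray(c1,p1);o2,d2=ray(c2,p2)
    t=np.linalg.lstsq(np.c_[d1,-d2],o2-o1,rcond=None)[0]
    a,b=o1+t[0]*d1,o2+t[1]*d2;return (a+b)/2,np.linalg.norm(a-b)
def proj(c,P):
    p=c["K"]@(c["T"][:3,:3].T@(np.asarray(P)-c["T"][:3,3]));return p[:2]/p[2]
E
python3 - <<'E'
from h import *
C={n:cams.read_camera(n) for n in("top","scene")}
box={"top":(240,185,410,260),"scene":(255,150,390,230)}
out=[];D={}
for n,c in C.items():
    im=c["image"];x0,y0,x1,y1=box[n];sub=im[y0:y1,x0:x1]
    out.append(cv2.resize(sub[:,:,::-1],(800,int(800*(y1-y0)/(x1-x0))),interpolation=cv2.INTER_CUBIC)[:430])
    hsv=cv2.cvtColor(sub,cv2.COLOR_RGB2HSV)
    m=((hsv[...,2]>205)&(hsv[...,1]<40)).astype(np.uint8)
    cs=sorted(cv2.findContours(m,0,2)[0],key=cv2.contourArea)[::-1][:3]
    for k in cs:
        if len(k)>5: print(n,cv2.contourArea(k),cv2.fitEllipse(cv2.convexHull(k)),np.array([x0,y0]),cv2.boundingRect(k))
    m=(sub.max(2)<45).astype(np.uint8)
    cs=sorted(cv2.findContours(m,0,2)[0],key=cv2.contourArea)[::-1][:3]
    for k in cs: print(n,"dark",cv2.contourArea(k),np.array(cv2.boxPoints(cv2.minAreaRect(k)))+[x0,y0])
o=np.vstack(out);o=cv2.resize(o,None,fx=min(1,600/o.shape[0]),fy=min(1,600/o.shape[0]));cv2.imwrite("pics/crop1.png",o);print(o.shape)
E
```

```text
top dark 70.5 [[367.8338 223.9908]
 [368.0339 220.3908]
 [394.1754 221.8431]
 [393.9754 225.4431]]
top dark 10.0 [[296. 200.]
 [299. 200.]
 [299. 205.]
 [296. 205.]]
top dark 5.0 [[358.8235 221.2941]
 [360.7059 220.8235]
 [362.     226.    ]
 [360.1177 226.4706]]
scene 349.0 ((70.07079315185547, 28.065105438232422), (23.385332107543945, 28.115764617919922), 94.43663024902344) [255 150] (56, 17, 29, 24)
scene dark 34.0 [[269.8579 187.0102]
 [288.9746 185.6447]
 [289.1624 188.2741]
 [270.0457 189.6396]]
scene dark 0.0 [[325. 178.]
 [325. 178.]
 [325. 177.]
 [325. 177.]]
(600, 614, 3)
```

View pics/crop1.png

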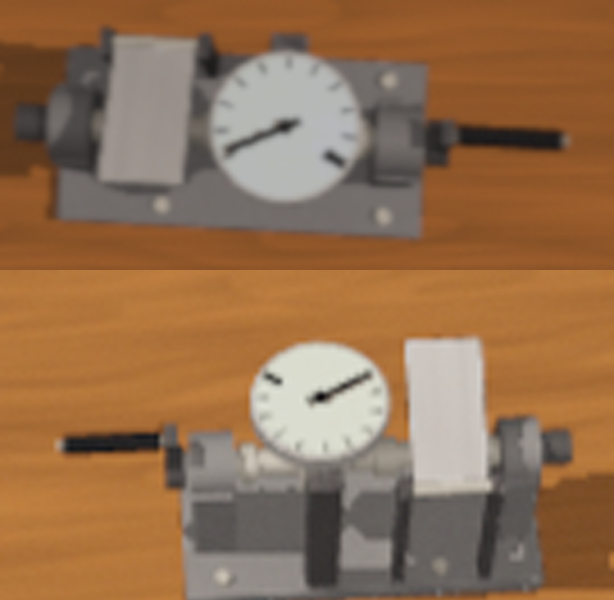

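The needle points up-left of the hub at crop (225,150), about 0.1 rad past no lift. The bold mark is at crop (334,158). The handle is near the top of its circle, so full lift is about half a turn away. Next I triangulate the pose.

```bash
python3 - <<'E'
from h import *
T=cams.read_camera("top");S=cams.read_camera("scene")
ct=lambda x,y:(240+x/3.612,185+y/3.612)
cs=lambda x,y:(255+x/4.548,150+(y-271)/4.548)
print("dial",onz(T,ct(287,127),.218),onz(S,(325.07,178.07),.218),tri(T,ct(287,127),S,(325.07,178.07)))
a,b=onz(T,ct(57,218),.02),onz(T,ct(420,236),.02);print("base edge",a,b,np.linalg.norm(a-b),"yaw",np.arctan2(-(a-b)[0],(a-b)[1]))
b2=onz(T,ct(427,66),.02);print("far corner",b2,np.linalg.norm(b2-b))
for nm,p,q in (("hin",ct(455,134),cs(161,440)),("hout",ct(566,140),cs(60,445))):
    print(nm,tri(T,p,S,q))
# flap corners (hinge z .173) and free edge
print("flap hinge",onz(T,ct(115,38),.173),onz(T,ct(196,43),.173))
print("flap free",onz(T,ct(100,181),.227),onz(T,ct(181,185),.227))
for nm,p,z in(("can",(155,268),.19),("binc",(488,222),.08)): print(nm,onz(T,p,z))
E
```

```text
dial [0.5197 0.0141 0.218 ] [0.5234 0.0192 0.218 ] (array([0.5204, 0.0169, 0.2139]), np.float64(0.0055797446410759035))
base edge [0.4532 0.2233 0.02  ] [ 0.4357 -0.1045  0.02  ] 0.3282854685832117 yaw -0.05315601365175012
far corner [ 0.59   -0.1131  0.02  ] 0.1545166767484787
hin (array([ 0.5176, -0.1198,  0.1683]), np.float64(0.004165102880119712))
hout (array([ 0.5125, -0.2085,  0.1688]), np.float64(0.006156984313184875))
flap hinge [0.5964 0.1542 0.173 ] [0.592  0.0882 0.173 ]
flap free [0.478  0.1583 0.227 ] [0.4747 0.0958 0.227 ]
can [0.3874 0.4831 0.19  ]
binc [ 0.5221 -0.5134  0.08  ]
```

Emit:
play_rows:
  rows:
    - [[0, 0, -0.36], [0, 0, 0.1]]
    - [[0, 0, -0.36], [0, 0, 0.2]]
    - [[-0.72, -0.84, -0.36], [0, 0, 0.78]]
    - [[-0.72, -0.84, -0.36], [0, 0, 0.78]]
    - [[-0.72, -0.84, -0.36], [0, 0, 0.78]]
    - [[-0.72, -0.84, -0.36], [0, 0, 0.78]]
    - [[-0.72, -0.84, -0.36], [0, 0, 0.78]]
    - [[-0.72, -0.84, -0.36], [0, 0, 0.78]]
    - [[-0.72, -0.84, -0.36], [0, 0, 0.78]]
    - [[-0.72, -0.84, -0.36], [0, 0, 0.78]]
  claw: 1
  newtons: 20

```text
time: 1.18
tool_pos: [0.348, 0.3541, 0.322]
tcp_rot: [1.528, 2.743, -0.0]
wrist_force: [0.1, -0.1, -0.1]
width: 1.001
grip_force: 0.0
```

```bash
cat >> h.py <<'E'
O=np.array([.521,.016,0]);YAW=-.053
def W(x,y,z): # stand -> world
    return O+R.from_euler('z',YAW).apply([x,y,z])
def Rdown(yaw=YAW): # tool y = stand +x, tool x = stand +y, z down
    c,s=np.cos(yaw),np.sin(yaw);return R.from_matrix(np.c_[[-s,c,0],[c,s,0],[0,0,-1.]])
def go(p,rot=None):
    s=bot.read_state();r0=R.from_rotvec(s["tcp_rot"]);rot=rot or Rdown()
    print("t",s["time"],"pos",s["tool_pos"],"shift",r0.inv().apply(p-s["tool_pos"])/.25,"turn",np.degrees((r0.inv()*rot).as_rotvec())/45)
E
python3 - <<'E'
from h import *
go(W(0.003,-.19,.31))
E
```

```text
t 1.1833 pos [0.348  0.3541 0.322 ] shift [-2.145  -0.5472  0.0519] turn [0.0019 0.0022 0.7732]
```

Emit:
play_rows:
  rows:
    - [[-1, -0.26, 0], [0, 0, 0.77]]
    - [[-1, -0.26, 0], [0, 0, 0.77]]
    - [[-1, -0.26, 0], [0, 0, 0.77]]
    - [[-1, -0.26, 0], [0, 0, 0.77]]
    - [[-1, -0.26, 0], [0, 0, 0.77]]
    - [[-1, -0.26, 0], [0, 0, 0.77]]
    - [[-1, -0.26, 0], [0, 0, 0.77]]

```text
time: 1.77
tool_pos: [0.4255, 0.1074, 0.3216]
tcp_rot: [2.275, 2.162, -0.001]
wrist_force: [0.6, 0.2, -0.4]
width: 0.997
grip_force: 0.0
```

```bash
python3 - <<'E'
from h import *
go(W(0.003,-.19,.31))
E
```

```text
t 1.7667 pos [0.4255 0.1074 0.3216] shift [-1.1053  0.4107  0.0498] turn [0.0023 0.003  0.0023]
```

Emit:
play_rows:
  rows:
    - [[-1, 0.41, 0.05], [0, 0, 0]]
    - [[-1, 0.41, 0.05], [0, 0, 0]]
    - [[-1, 0.41, 0.05], [0, 0, 0]]
    - [[-1, 0.41, 0.05], [0, 0, 0]]
    - [[-1, 0.41, 0.05], [0, 0, 0]]
    - [[-1, 0.41, 0.05], [0, 0, 0]]
    - [[-1, 0.41, 0.05], [0, 0, 0]]
    - [[-1, 0.41, 0.05], [0, 0, 0]]
    - [[-1, 0.41, 0.05], [0, 0, 0]]

```text
time: 2.52
tool_pos: [0.5154, -0.1427, 0.3082]
tcp_rot: [-2.273, -2.166, -0.0]
wrist_force: [-0.3, -0.1, 0.4]
width: 1.002
grip_force: 0.0
```

```bash
cat >> h.py <<'E'
def wrist():
    s=bot.read_state();c=cams.read_camera("wrist")
    M=np.eye(4);M[:3,:3]=R.from_rotvec(s["tcp_rot"]).as_matrix();M[:3,3]=s["tool_pos"]
    c["T"]=M@c["mount"];return c
E
python3 - <<'E'
from h import *
go(W(0.003,-.19,.31))
c=wrist();cv2.imwrite("pics/w1.png",c["image"][:,:,::-1])
for x,y in((0,-.139),(0,-.224)): print("predicted",proj(c,W(x,y,.17)))
E
```

```text
t 2.5167 pos [ 0.5154 -0.1427  0.3082] shift [-0.1248  0.0002 -0.0074] turn [-0.0015 -0.0016  0.0063]
predicted [319.1196 163.6195]
predicted [318.9687 249.8755]
```

View pics/w1.png

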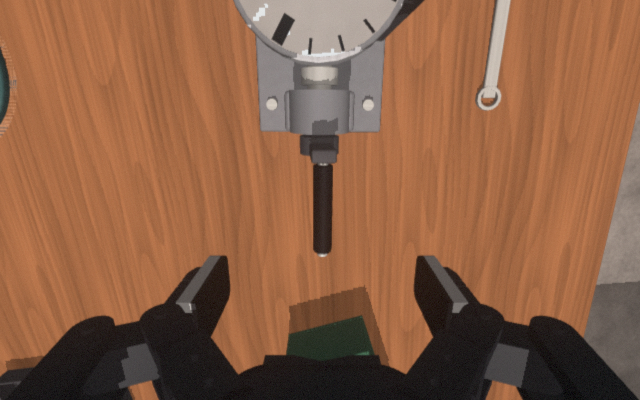

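The wrist view shows the handle from (323,163) to (322,255), about 3 mm towards +x from the axis. The head stock is centred at column 319, which matches the prediction, so I descend and grip.

Emit:
play_rows:
  rows:
    - [[-0.125, 0, 0.2], [0, 0, 0]]
    - [[-0.125, 0, 0.35], [0, 0, 0]]
    - [[-0.125, 0, 0.5], [0, 0, 0]]
    - [[-0.125, 0, 0.63], [0, 0, 0]]
    - [[-0.125, 0, 0.63], [0, 0, 0]]
    - [[-0.125, 0, 0.63], [0, 0, 0]]
    - [[-0.125, 0, 0.63], [0, 0, 0]]

```text
time: 3.15
tool_pos: [0.515, -0.1732, 0.1537]
tcp_rot: [2.269, 2.169, 0.002]
wrist_force: [0.1, 0.3, 0.2]
width: 1.003
grip_force: 0.0
```

Emit:
play_rows:
  rows:
    - [[0, 0, 0], [0, 0, 0]]
    - [[0, 0, 0], [0, 0, 0]]
    - [[0, 0, 0], [0, 0, 0]]
    - [[0, 0, 0], [0, 0, 0]]
    - [[0, 0, 0], [0, 0, 0]]
    - [[0, 0, 0], [0, 0, 0]]
    - [[0, 0, 0], [0, 0, 0]]
    - [[0, 0, 0], [0, 0, 0]]
    - [[0, 0, 0], [0, 0, 0]]
    - [[0, 0, 0], [0, 0, 0]]
    - [[0, 0, 0], [0, 0, 0]]
    - [[0, 0, 0], [0, 0, 0]]
  claw: -1
  newtons: 20

```text
time: 4.15
tool_pos: [0.5139, -0.1741, 0.152]
tcp_rot: [2.272, 2.169, 0.001]
wrist_force: [-0.3, -0.2, 5.8]
width: 0.2
grip_force: 21.7
```

```bash
python3 - <<'E'
from h import *
go(W(0.003,-.19,.151))
T=cams.read_camera("top");S=cams.read_camera("scene")
a=cv2.resize(T["image"][185:260,240:410,::-1],None,fx=4,fy=4,interpolation=2)
b=cv2.resize(S["image"][150:225,240:410,::-1],None,fx=4,fy=4,interpolation=2)
cv2.imwrite("pics/g1.png",np.vstack([a,b])[:600])
E
```

```text
t 4.15 pos [ 0.5139 -0.1741  0.152 ] shift [ 0.0008 -0.0001  0.004 ] turn [0.0013 0.0004 0.0083]
```

View pics/g1.png

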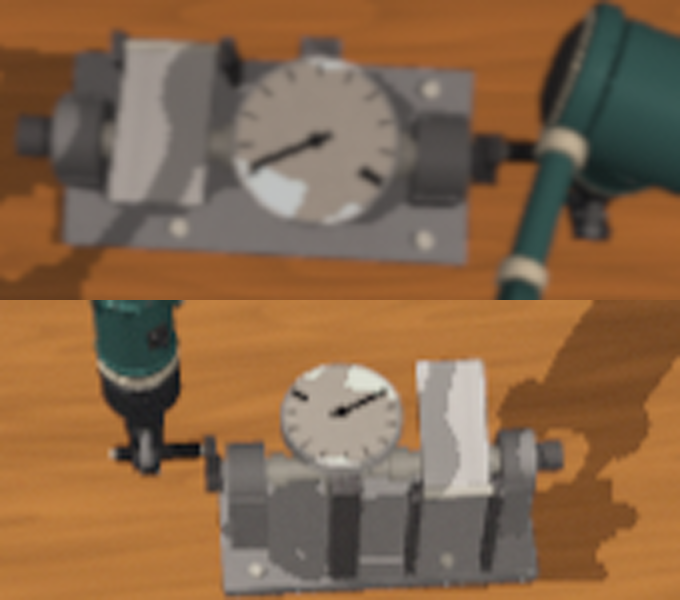

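The handle is gripped (width 0.2, about 18 mm), and the dial is unobstructed in both views. I turn to about a quarter turn.

Emit:
play_rows:
  rows:
    - [[0, 0.02, 0.002], [0, 0, 0]]
    - [[0, 0.039, 0.006], [0, 0, 0]]
    - [[0, 0.058, 0.012], [0, 0, 0]]
    - [[0, 0.077, 0.02], [0, 0, 0]]
    - [[0, 0.094, 0.03], [0, 0, 0]]
    - [[0, 0.111, 0.042], [0, 0, 0]]
    - [[0, 0.126, 0.055], [0, 0, 0]]
    - [[0, 0.14, 0.069], [0, 0, 0]]
    - [[0, 0.152, 0.085], [0, 0, 0]]
    - [[0, 0.162, 0.102], [0, 0, 0]]
    - [[0, 0.171, 0.12], [0, 0, 0]]
    - [[0, 0.178, 0.138], [0, 0, 0]]
    - [[0, 0.184, 0.158], [0, 0, 0]]
    - [[0, 0.187, 0.177], [0, 0, 0]]
    - [[0, 0.188, 0.197], [0, 0, 0]]
    - [[0, 0.188, 0.197], [0, 0, 0]]
    - [[0, 0.188, 0.197], [0, 0, 0]]

```text
time: 5.67
tool_pos: [0.5603, -0.1765, 0.1004]
tcp_rot: [2.272, 2.169, -0.001]
wrist_force: [3.5, -6.3, -2.4]
width: 0.198
grip_force: 21.2
```

```bash
cat >> h.py <<'E'
def needle(save=None):
    # rectify the dial from each camera into a stand-aligned square (4 px/mm? -> 2.5 px/mm), find the dark needle direction
    out=[];res=[]
    for n in("top","scene"):
        c=cams.read_camera(n);OFF={"top":(0,0),"scene":(0,0)}[n]
        g=.06;q=np.array([[-g,-g],[g,-g],[g,g],[-g,g]])
        src=np.float32([proj(c,W(x,y,.218)) for x,y in q])
        dst=np.float32([[150+y*-2500+0,150-x*2500] for x,y in q]) # up=+x, right=-y
        w=cv2.warpPerspective(c["image"],cv2.getPerspectiveTransform(src,dst),(300,300),flags=cv2.INTER_CUBIC)
        out.append(w)
        m=(cv2.cvtColor(w,cv2.COLOR_RGB2GRAY)<95).astype(np.uint8)
        Y,X=np.nonzero(m);k=np.hypot(X-150,Y-150)<85;X,Y=X[k],Y[k]
        if len(X)<20: res.append((n,None));continue
        u=np.linalg.svd(np.c_[X-X.mean(),Y-Y.mean()],full_matrices=False)[2][0]
        if u@[X.mean()-150,Y.mean()-150]<0:u=-u
        a=np.arctan2(-u[0],-u[1]) # ccw from +x seen from above
        nd=(2.1-a)%(2*np.pi);res.append((n,len(X),"needle",round(nd,3),"plunger mm",round(nd/.3,2)))
    for r in res: print(*r)
    if save: cv2.imwrite(save,np.hstack(out)[:,:,::-1])
E
python3 - <<'E'
from h import *
go(W(0.05,-.19,.101)); s=bot.read_state();print(s["wrist_force"],s["width"])
needle("pics/n1.png")
E
```

```text
t 5.6667 pos [ 0.5603 -0.1765  0.1004] shift [ 0.0006  0.0023 -0.0022] turn [-0.0003  0.0009  0.0085]
[ 3.4769 -6.3331 -2.4476] 0.19815555917030525
top 1207 needle 2.415 plunger mm 8.05
scene 1242 needle 2.415 plunger mm 8.05
```

View pics/n1.png

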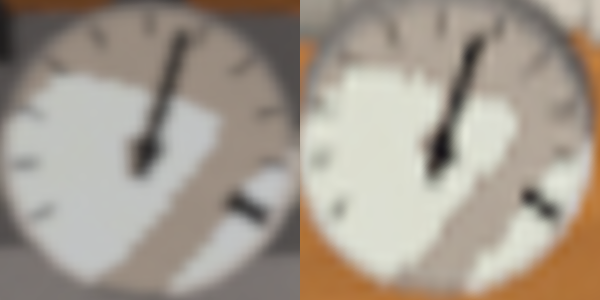

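Both views read 2.415, a lift of 8.05 mm and about 1.42 rad short of full lift, which should lie near θ = 2.98. I carry on to there.

Emit:
play_rows:
  rows:
    - [[0, -0.001, 0.02], [0, 0, 0]]
    - [[0, -0.004, 0.04], [0, 0, 0]]
    - [[0, -0.008, 0.059], [0, 0, 0]]
    - [[0, -0.015, 0.078], [0, 0, 0]]
    - [[0, -0.023, 0.096], [0, 0, 0]]
    - [[0, -0.034, 0.113], [0, 0, 0]]
    - [[0, -0.046, 0.13], [0, 0, 0]]
    - [[0, -0.059, 0.144], [0, 0, 0]]
    - [[0, -0.074, 0.158], [0, 0, 0]]
    - [[0, -0.09, 0.169], [0, 0, 0]]
    - [[0, -0.107, 0.179], [0, 0, 0]]
    - [[0, -0.126, 0.188], [0, 0, 0]]
    - [[0, -0.144, 0.194], [0, 0, 0]]
    - [[0, -0.164, 0.199], [0, 0, 0]]
    - [[0, -0.164, 0.199], [0, 0, 0]]
    - [[0, -0.164, 0.199], [0, 0, 0]]
    - [[0, -0.164, 0.199], [0, 0, 0]]

```text
time: 7.18
tool_pos: [0.5192, -0.1743, 0.0528]
tcp_rot: [-2.272, -2.169, 0.001]
wrist_force: [-3.6, -3.8, 10.0]
width: 0.199
grip_force: 22.2
```

```bash
python3 - <<'E'
from h import *
go(W(0.009,-.19,.0515)); s=bot.read_state();print(s["wrist_force"],s["width"])
needle("pics/n2.png")
E
```

```text
t 7.1833 pos [ 0.5192 -0.1743  0.0528] shift [0.0005 0.003  0.0052] turn [-0.0005  0.0002  0.0085]
[-3.6429 -3.8424 10.0232] 0.19909910160190686
top 1719 needle 4.204 plunger mm 14.01
scene 1661 needle 4.19 plunger mm 13.97
```

View pics/n2.png

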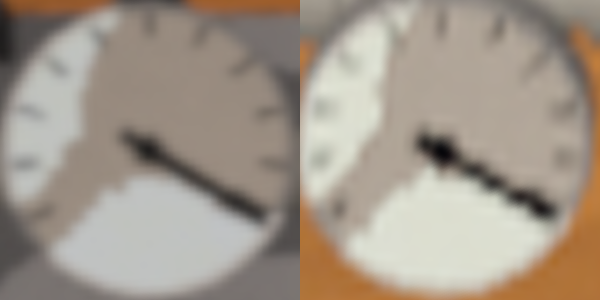

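The needle lies on the bold mark in both views (4.20 and 4.19, about 14 mm). I release and lift clear.

Emit:
play_rows:
  rows:
    - [[0, 0, 0], [0, 0, 0]]
    - [[0, 0, 0], [0, 0, 0]]
    - [[0, 0, 0], [0, 0, 0]]
    - [[0, 0, 0], [0, 0, 0]]
    - [[0, 0, 0], [0, 0, 0]]
    - [[0, 0, 0], [0, 0, 0]]
    - [[0, 0, 0], [0, 0, 0]]
    - [[0, 0, 0], [0, 0, 0]]
    - [[0, 0, -0.08], [0, 0, 0]]
    - [[0, 0, -0.18], [0, 0, 0]]
    - [[0, 0, -0.32], [0, 0, 0]]
    - [[0, 0, -0.46], [0, 0, 0]]
    - [[0, 0, -0.6], [0, 0, 0]]
    - [[0, 0, -0.74], [0, 0, 0]]
    - [[0, 0, -0.88], [0, 0, 0]]
    - [[0, 0, -1], [0, 0, 0]]
    - [[0, 0, -1], [0, 0, 0]]
    - [[0, 0, -1], [0, 0, 0]]
  claw: 1

```text
time: 8.78
tool_pos: [0.5209, -0.1747, 0.3054]
tcp_rot: [2.269, 2.166, 0.004]
wrist_force: [0.3, -0.5, -0.4]
width: 1.006
grip_force: 0.0
```

```bash
python3 - <<'E'
from h import *
needle()
c=wrist()
u=66-105*np.cos(.45)/1;print(u)
go(W(-.029,.11,.32))
E
```

```text
top 1788 needle 4.21 plunger mm 14.03
scene 1745 needle 4.198 plunger mm 13.99
-28.546945747031074
t 8.9333 pos [ 0.5185 -0.1738  0.3003] shift [ 1.1997 -0.1386 -0.0769] turn [-0.0038 -0.0013  0.0083]
```

Emit:
play_rows:
  rows:
    - [[0.14, 0, -0.08], [0, 0, 0]]
    - [[0.28, -0.02, -0.08], [0, 0, 0]]
    - [[0.42, -0.05, -0.08], [0, 0, 0]]
    - [[0.56, -0.08, -0.08], [0, 0, 0]]
    - [[0.7, -0.11, -0.08], [0, 0, 0]]
    - [[0.84, -0.14, -0.08], [0, 0, 0]]
    - [[1, -0.155, -0.08], [0, 0, 0]]
    - [[1, -0.155, -0.08], [0, 0, 0]]
  claw: -1

```text
time: 9.6
tool_pos: [0.4903, 0.0834, 0.3199]
tcp_rot: [-2.262, -2.172, 0.001]
wrist_force: [0.7, -0.4, -0.0]
width: 0.003
grip_force: 0.0
```

Emit:
play_rows:
  rows:
    - [[0.1, 0, 0], [0, 0, 0]]
    - [[0.2, 0, 0], [0, 0, 0]]
    - [[0.2, 0, 0], [0, 0, 0]]
    - [[0.2, 0, 0], [0, 0, 0]]
    - [[0.2, 0, 0], [0, 0, 0]]

```text
time: 10.02
tool_pos: [0.4941, 0.1266, 0.3207]
tcp_rot: [-2.271, -2.169, 0.005]
wrist_force: [0.2, -0.0, -0.4]
width: -0.004
grip_force: 0.0
```

```bash
python3 - <<'E'
from h import *
go(W(-.033,.11,.23))
go(W(-.033,.11,.173))
c=wrist();cv2.imwrite("pics/w2.png",c["image"][:,:,::-1])
print(proj(c,W(-.0268,.11,.2183)),proj(c,W(-.0486,.143,.2287)),proj(c,W(-.0486,.077,.2287)))
needle()
E
```

```text
t 10.0167 pos [0.4941 0.1266 0.3207] shift [ 0.0043 -0.0001  0.3628] turn [-0.0034  0.0018  0.0089]
t 10.0167 pos [0.4941 0.1266 0.3207] shift [0.0047 0.0005 0.5908] turn [-0.0034  0.0018  0.0089]
[329.7294 195.1326] [301.2317 156.4173] [302.3088 238.0161]
top 1116 needle 4.214 plunger mm 14.05
scene 996 needle 4.214 plunger mm 14.05
```

View pics/w2.png

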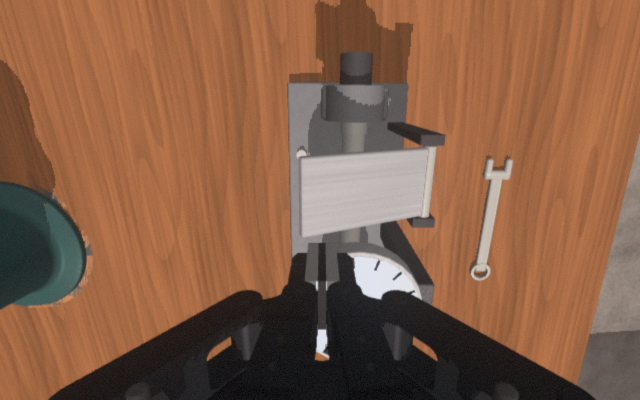

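The flap's free edge runs from (301,156) to (303,236), within 2 px of the prediction. The needle is still on full lift, so I press.

Emit:
play_rows:
  rows:
    - [[0.005, 0, 0.14], [0, 0, 0]]
    - [[0.005, 0, 0.27], [0, 0, 0]]
    - [[0.005, 0, 0.36], [0, 0, 0]]
    - [[0.005, 0, 0.39], [0, 0, 0]]
    - [[0.005, 0, 0.42], [0, 0, 0]]
    - [[0.005, 0, 0.45], [0, 0, 0]]
    - [[0.005, 0, 0.48], [0, 0, 0]]
    - [[0.005, 0, 0.51], [0, 0, 0]]
    - [[0.005, 0, 0.535], [0, 0, 0]]
    - [[0.005, 0, 0.555], [0, 0, 0]]
    - [[0.005, 0, 0.575], [0, 0, 0]]
    - [[0.005, 0, 0.588], [0, 0, 0]]
    - [[0.005, 0, 0.588], [0, 0, 0]]
    - [[0.005, 0, 0.588], [0, 0, 0]]
    - [[0.005, 0, 0.588], [0, 0, 0]]
    - [[0.005, 0, 0.588], [0, 0, 0]]

```text
time: 11.5
tool_pos: [0.4957, 0.1287, 0.1785]
tcp_rot: [2.272, 2.168, 0.004]
wrist_force: [-5.5, -0.7, 8.7]
width: -0.004
grip_force: 4.3
```

```bash
python3 - <<'E'
from h import *
go(W(-.033,.11,.173));needle()
E
```

```text
t 11.5 pos [0.4957 0.1287 0.1785] shift [-0.005  -0.007   0.0219] turn [ 0.0026 -0.0015  0.0077]
top 1123 needle 4.213 plunger mm 14.04
scene 992 needle 4.214 plunger mm 14.05
```

Emit:
play_rows:
  rows:
    - [[0, 0, 0.008], [0, 0, 0]]
    - [[0, 0, 0.016], [0, 0, 0]]
    - [[0, 0, 0.024], [0, 0, 0]]
    - [[0, 0, 0.032], [0, 0, 0]]
    - [[0, 0, 0.032], [0, 0, 0]]
    - [[0, 0, 0.032], [0, 0, 0]]
    - [[0, 0, 0.032], [0, 0, 0]]
    - [[0, 0, 0.032], [0, 0, 0]]

```text
time: 12.27
tool_pos: [0.4958, 0.1288, 0.1728]
tcp_rot: [2.272, 2.168, 0.004]
wrist_force: [-10.8, -0.9, 20.1]
width: 0.004
grip_force: 10.3
```

It is level and against the stop (20 N at z = 172.8 mm). After a brief hold I lift clear.

Emit:
play_rows:
  rows:
    - [[0, 0, 0.005], [0, 0, 0]]
    - [[0, 0, 0.005], [0, 0, 0]]
    - [[0, 0, 0.005], [0, 0, 0]]
    - [[0, 0, -0.03], [0, 0, 0]]
    - [[0, 0, -0.08], [0, 0, 0]]
    - [[0, 0, -0.13], [0, 0, 0]]
    - [[0, 0, -0.18], [0, 0, 0]]
    - [[0, 0, -0.25], [0, 0, 0]]
    - [[0, 0, -0.35], [0, 0, 0]]
    - [[0, 0, -0.47], [0, 0, 0]]
    - [[0, 0, -0.6], [0, 0, 0]]
    - [[0, 0, -0.6], [0, 0, 0]]
    - [[0, 0, -0.6], [0, 0, 0]]
    - [[0, 0, -0.6], [0, 0, 0]]

```text
time: 13.43
tool_pos: [0.4949, 0.1284, 0.318]
tcp_rot: [2.272, 2.169, 0.002]
wrist_force: [-0.0, -0.4, -0.9]
width: -0.002
grip_force: 0.0
```

```bash
python3 - <<'E'
from h import *
needle()
c=wrist();T=cams.read_camera("top");cv2.imwrite("pics/end.png",np.vstack([c["image"][:290,:,::-1],T["image"][90:290,:,::-1]]))
print(bot.read_state()["tool_pos"],proj(c,W(-.0486,.143,.2287)),proj(c,W(-.0486,.077,.2287)))
E
```

```text
top 1118 needle 4.213 plunger mm 14.04
scene 1003 needle 4.214 plunger mm 14.05
[0.4939 0.1283 0.3157] [301.0012 159.8859] [302.1561 242.5096]
```

View pics/end.png

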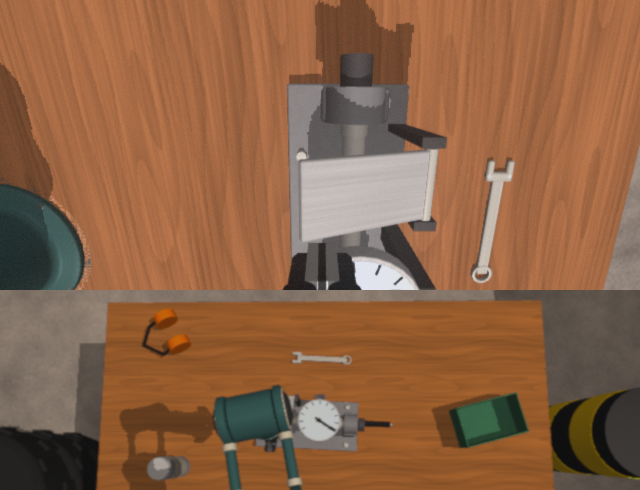

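The flap is back up with its free edge at (301,160) to (303,241) as predicted. The needle is on the mark, and the can, wrench and bin are where they were. I hand in.

```bash
python3 -c "
from workcell import bot
print(bot.finish_job())"
```

```text
the job is handed in; nothing more can be done
None
```

I handed the job in at about 13.5 s: the shaft is at full lift (needle on the bold mark, plunger about 14 mm), the flap was pressed level and sprang back up, and the can, wrench and bin look unmoved; no verdict came back.

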